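Prop the bin lid on its stay and stack the carton from inside

ROBOT

A 6-joint arm with a two-finger parallel gripper is mounted at the origin on a cart in front of the work surface, level with it; the furniture and walls round the work are solid. World frame = base frame: x ahead of the robot, y to its left, z up, the work surface at z = 0. Lengths are in m, angles in rad, forces in N, time in s.
With the tool pointing down it reaches from about 0.25 to 0.725 m from the base axis. Payload 4 kg.
Tool frame: the origin (TCP) lies midway between the tips of the shut fingers; the grasp point (between the pads) lies 19 mm behind it (env.grip_point_offset is the z of the grasp point in the tool frame, in m); z points along the fingers, y is the line along which they close (so a half turn about z gives the same grasp; the last joint's range is limited). The gripper opens to 85 mm and grips with 20 to 120 N. Pads are 22 mm wide; open, the fingers measure 114 mm over their backs; the gripper's body (76 mm by 85 mm) begins 54 mm behind the grasp point. The pads swing forward as they close: fully open they stand 13 mm farther back than shut.
Start: joints at [-1.333, 0.241, 0.005, 1.335, 0, 1.571], TCP at [0.118, -0.486, 0.2] pointing down, gripper open.
Joint ranges: [-2.72, 2.72], [-1.05, 1.87], [-1.09, 1.28], [-1.99, 2.15], [-1.42, 1.44], [-3.14, 3.14]. Speed limits (rad/s): [2.79, 2.79, 3.14, 3.14, 3.14, 3.14].

INTERFACE

Orientations are given as a unit quaternion [w, x, y, z].
In Python, from cell import env gives the robot as it stands.
- The arm moves only by the shell command python3 -m crank 'ROWS' [OPENING]. ROWS is JSON, a list of rows, each an object of numbers: "dx", "dy", "dz": the shift along the tool's x, y, z in mm; "wx", "wy", "wz": the turn, a rotation vector about the tool's x, y, z in degrees. In form: [{"dx": .., "dy": .., "dz": .., "wx": .., "wy": .., "wz": ..}, ...]. A call has exactly 8 rows; each row is the pose to reach, as a shift and turn from the pose commanded when the call began, along the tool's axes at that moment; what a row does not reach only later rows make up. A row lasts 1/8 s, in which the tool goes at most 62.5 mm and 10.7 degrees, less where a joint would pass 70% of its speed; a pose out of reach is approached as far as the arm can. A call with a gripper value outside its range is refused whole. OPENING is the closure, from 0 (fully open) to 1 (shut), set as the call begins (- or left out, the last holds). The fingers move at their own pace and stop on an object; the grip force is fixed at half the most. Time passes only in rows, so rows that repeat a pose let the fingers close, or fill a call up. It gives the time, the measured TCP pose, the force, the opening and the grip force at its end, in the units of the state.
- env.get_state(): the state, without advancing time (a new reading comes with each control period).
- env.grab_frame(name): name is "side" or "top"; returns the picture (400x640x3 uint8, blue, green, red); there is no depth.
- env.camera_params(name): a dict with "K" (3x3 intrinsics, pixels), "extrinsics" (4x4, takes a point from camera to world coordinates). Camera axes: x right, y down, z forward; pixel columns grow to the right and rows downward; lengths in m; the calibration is good to about 2 mm. A picture is of the moment at which its call begins. camera_params takes no time and is no camera call.
- env.finish_job(): hands the job in; it is judged then, once.
The state is a dict: "time": time; "q": joint angles; "joint_velocities": joint speeds; "joint_efforts": joint torques, N m; "tool_pos": TCP position; "orientation": TCP orientation; "force": force on the tool from outside, world axes, zero at the start; "torque": the same for the moment, N m; "width": finger opening in m; "finger_force": force on a finger pad.
Only numpy, scipy, OpenCV 4.12 (cv2) and the standard library are available. Lean on these libraries where they do the work, as an engineer would, in place of code of your own. Each camera call takes 0.05 s, during which the arm holds its last target. There are 200 camera calls.

TASK

Open the white storage bin by its handle and prop the lid on the spring stay at its side, letting the lid down gently rather than dropping it, and let go of it. Then reach in under the propped lid, take out the carton and stack it squarely on top of the column of two identical cartons on the worktop. Leave the lid propped, the column upright about where it stood, and the spice jar and the tape roll standing where they are.

Things in the scene. Friction and masses are not known exactly. Their poses are not given: they have to be found in the camera images.
- bin: Open white storage bin, fixed: 210 (its x) x 190 (its y) x 85 mm high outside, walls and floor 6 mm. Origin at the centre of its underside, z up; its -x side is the front, with the lid handle. The lid's hinge line runs along the bin's y at x = +105, z = 85 mm (far rim). The stay is pivoted outside its right (-y) wall.
- lid (a joint): Angle of the wooden lid, rad: 0 closed (level), grows as the front edge rises, stop at 1.45. 217 mm from hinge to front edge, 210 wide, 8 thick, 0.35 kg; overhangs the right wall by 20 mm. Falls shut unless the stay holds it. Propped it rests at about 1.05 (60 degrees) and overhangs the bin's rear 110 mm (its handle 130 mm): there only a tool leaning back towards the front gets in.
- lid_handle (a point): Middle of the round bar of the lid's steel bow handle: 10 mm thick, along the bin's y, 110 mm free between its arms, 36 mm gap to the lid's front edge. Lid closed: at x = -153, z = 91 mm in the bin's frame; it moves on a circle of 258 mm radius about the hinge line. The bar can turn between the fingers.
- stay (a joint): Angle of the stay, a steel rod, rad: 0 folded back under the lid's right edge, 0.873 at its stop, standing 50 degrees above level. A light spring raises it as the lid rises; when the lid passes about 1.20 rad (69 degrees) it comes free and springs to its stop in about 0.2 s; lowered again, the lid rests on its tip. A lid lowered before that folds it down again.
- stay_tip (a point): Free end of the stay, which carries the lid. The rod is 155 mm long, 8 mm thick, pivoted at x = -60, y = -105, z = 73 mm in the bin's frame; folded, it points to the rear.
- carton: Closed cardboard carton lying in the bin, 92 mm (its x) by 54 mm (its y) by 56 mm high, about 0.2 kg. Origin at the centre of its underside, z up. Its x axis points to the bin's rear within about 12 degrees, so its long side runs roughly from the bin's front to its rear; it stands on the bin's floor (6 mm up), under the rear part of the lid. Both ends look alike.
- column_top: The upper of the two cartons that form the column: same size and looks as the carton; its top face is 56 mm above its origin (112 mm above the worktop).
- column_base: The lower carton of the column, standing on the worktop; same size and looks. The column stands to the right of the bin, its long side roughly along x.
- spice_jar: Bystander: glass spice jar, 44 mm across, 105 mm high, loose, behind the column; origin at the centre of its underside.
- tape_roll: Bystander: roll of tan tape lying flat, 96 mm across, 48 mm high, loose, in front and to the right of the column; origin at the centre of its underside.
Not all that is in view belongs to the job. What is shaped like the column_top but yellow is not meant.

How it is judged:
On the way:
1. the lid rests on the raised stay, let go, with the carton still in the bin (value of joint lid between 1.01 and 1.09 rad and value of joint stay above 0.82 rad and contact force between the fingers and bin below 0.3 N and velocity of joint lid between -0.05 and 0.05 rad/s and z of carton in the frame of bin below 0.03 m), for 0.2 s.
At the end, for the whole second after the job is handed in: Lid propped on the stay (lid 1.01-1.09 rad, stay above 0.82 rad). Carton at rest on the upper column carton, centred within 10 mm, parallel within 0.12 rad either way round; upper on lower carton within 10 mm and 0.10 rad, lower one on the worktop; all upright within 0.06 rad (value of joint lid between 1.01 and 1.09 rad and value of joint stay above 0.82 rad and horizontal distance between carton and column_top below 0.01 m and angle between the x axis of carton and the x axis of column_top, either way round below 0.12 rad and z of carton in the frame of column_top between 0.051 and 0.061 m and horizontal distance between column_top and column_base below 0.01 m and angle between the x axis of column_top and the x axis of column_base, either way round below 0.1 rad and z of column_top in the frame of column_base between 0.051 and 0.061 m and height (world z) of column_base below 0.006 m and angle between each of carton, column_top, column_base's own z axis and vertical below 0.06 rad and linear speed of carton below 0.02 m/s and angular speed of carton below 0.1 rad/s); the robot touches nothing.
It fails at once if the lid falls (faster than 2.5 rad/s downwards) (velocity of joint lid below -2.5 rad/s).
It fails at once if the column is pushed more than 40 mm (distance of column_base from where it was at the start of the episode above 0.04 m).
It fails at once if the spice jar or tape roll is pushed more than 40 mm or tipped (distance of any of spice_jar, tape_roll from where it was at the start of the episode above 0.04 m or angle between any of spice_jar, tape_roll's own z axis and vertical above 0.5 rad).
It also fails if it takes over 61 s, if anything falls off the work surface, if the arm or the gripper's body presses on something with over 40 N, if the wrist force passes 120 N, or if a joint passes its speed limit or range.

## Working session

There is one attempt and no reset: what is moved stays moved. The work goes in short steps, Python scripts to look and compute and a shell command to move; the robot and the scene stay as the last step left them, time stands still between calls to the robot, and variables do not carry over. Pictures are saved under pics/ and viewed, at most 10 in all, crops included, and the job is handed in when it is done.

```bash
mkdir -p pics; ls
python3 - <<'E'
from cell import env
import cv2,numpy as np
print(env.get_state(), env.grip_point_offset)
for n in("side","top"):
    cv2.imwrite(f"pics/{n}0.png",env.grab_frame(n)); p=env.camera_params(n); print(n,np.round(p["K"],1).tolist(),np.round(p["extrinsics"],3).tolist())
E
```

```text
pics
{'time': 0.0, 'q': array([-1.33299936e+00,  2.41405746e-01,  3.70934330e-03,  1.33521928e+00,
       -4.02239537e-07,  1.57076716e+00]), 'joint_velocities': array([ 0.000264  , -0.00054367, -0.0013465 , -0.00140942,  0.00086965,
       -0.00112471]), 'joint_efforts': array([-2.37972054e-04, -3.72317111e+01,  2.52408206e+01,  1.71051087e-02,
       -6.96785537e-05,  4.25848881e-06]), 'tool_pos': array([ 0.11761286, -0.48523617,  0.19921098]), 'orientation': array([-1.05217322e-03,  9.92937611e-01,  1.18632956e-01, -1.25881657e-04]), 'force': array([-0.92641299,  0.3549723 ,  0.34070545]), 'torque': array([-0.0048579 , -0.0153982 , -0.00058018]), 'finger_force': 0.0, 'width': 0.08513439389279231} -0.0187
side [[375.0, 0.0, 313.1], [0.0, 375.0, 199.0], [0.0, 0.0, 1.0]] [[-1.0, 0.011, 0.029, 0.558], [-0.022, 0.432, -0.902, 0.877], [-0.022, -0.902, -0.431, 0.434], [0.0, 0.0, 0.0, 1.0]]
top [[387.6, 0.0, 323.5], [0.0, 387.6, 196.6], [0.0, 0.0, 1.0]] [[-0.045, -0.978, 0.204, 0.389], [-0.999, 0.043, -0.015, 0.116], [0.006, -0.205, -0.979, 1.036], [0.0, 0.0, 0.0, 1.0]]
```

View pics/side0.png

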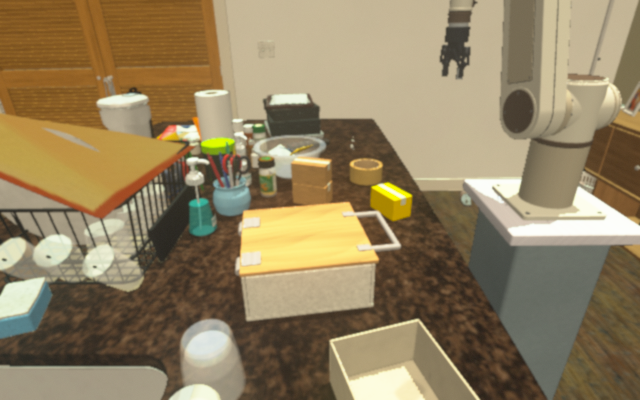

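View pics/top0.png

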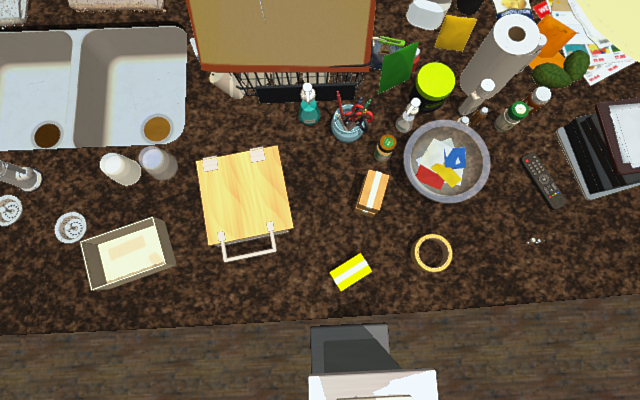

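The side view shows the bin at (305,255), its handle at (385,230), the column at (312,180), the jar at (267,176) and the tape roll at (366,172). In the top view the bin lid is at (245,195), the handle bar at (250,255), the column at (373,192), the jar at (386,148) and the tape roll at (433,253).

Candidates for column_top: the brown carton with white tape at (373,192), or the yellow carton at (350,272), which is excluded by colour. For the bin: the white one with the wooden lid at (245,195), or the open beige tray at (127,253), which has no lid. I choose the brown column and the lidded bin.

```bash
cat > h.py <<'E'
import cv2,numpy as np
from cell import env
def ray(n,uv):
    p=env.camera_params(n);K=np.array(p["K"]);E=np.array(p["extrinsics"])
    d=E[:3,:3]@np.linalg.inv(K)@np.array([uv[0],uv[1],1.]);return E[:3,3],d
def onz(n,uv,z):
    o,d=ray(n,uv);return o+d*(z-o[2])/d[2]
def proj(n,P):
    p=env.camera_params(n);K=np.array(p["K"]);E=np.array(p["extrinsics"])
    c=np.linalg.inv(E)@np.append(P,1);u=K@c[:3];return u[:2]/u[2]
def tri(uvs,uvt):
    A=[];b=[]
    for n,uv in(("side",uvs),("top",uvt)):
        o,d=ray(n,uv);d=d/np.linalg.norm(d);M=np.eye(3)-np.outer(d,d);A.append(M);b.append(M@o)
    A=np.vstack(A);b=np.hstack(b);x=np.linalg.lstsq(A,b,rcond=None)[0];return x,np.linalg.norm(A@x-b)
def blob(mask,roi):
    x0,y0,x1,y1=roi;m=np.zeros_like(mask);m[y0:y1,x0:x1]=mask[y0:y1,x0:x1]
    m=cv2.morphologyEx(m,cv2.MORPH_CLOSE,np.ones((3,3)))
    c,_=cv2.findContours(m,cv2.RETR_EXTERNAL,cv2.CHAIN_APPROX_NONE);return max(c,key=cv2.contourArea)
def rect(n,c,z):
    "min-area rectangle of a contour cast on plane z: centre, sizes mm, yaw of long side deg"
    P=np.array([onz(n,q,z)[:2] for q in c.reshape(-1,2)],np.float32)*1000
    (cx,cy),(w,h),a=cv2.minAreaRect(P)
    if w<h:w,h,a=h,w,a+90
    a=(a+90)%180-90
    return np.round([cx,cy,w,h,a],1)
E
python3 - <<'E'
from h import *
t=cv2.imread("pics/top0.png");h=cv2.cvtColor(t,cv2.COLOR_BGR2HSV)
wood=cv2.inRange(h,(12,60,150),(28,200,255))
c=blob(wood,(185,135,305,260)); print("lid",rect("top",c,.093))
col=cv2.inRange(h,(5,40,140),(28,230,255))|cv2.inRange(h,(0,0,190),(180,60,255))
c=blob(col,(350,165,395,220)); print("coltop",rect("top",c,.112),cv2.boundingRect(c))
c=blob(col,(405,230,460,280));print("tape",rect("top",c,.048))
yel=cv2.inRange(h,(22,150,150),(35,255,255));c=blob(yel,(325,245,380,300));print("yellow",rect("top",c,.056))
for uv in((386,140),(386,148)):print("jartop",onz("top",uv,.105))
# handle bar corners
g=cv2.inRange(h,(0,0,150),(180,70,255)); c=blob(g,(210,222,285,268));print("handle",rect("top",c,.091),cv2.boundingRect(c))
a=cv2.resize(t[130:290,180:300],None,fx=4,fy=4)[:600];b=cv2.resize(t[140:300,330:410],None,fx=4,fy=4)[:600]
cv2.imwrite("pics/crop1.png",np.hstack([a,b])[:, :800])
E
```

```text
lid [601.1 300.  219.4 210.1   9.3]
coltop [595.4 -21.   92.7  56.8 -20.8] (357, 170, 32, 40)
tape [ 438.7 -169.7   93.8   91.4   -5.3]
yellow [385.3  34.4  92.3  19.2 -60.9]
jartop [ 0.72243307 -0.0630044   0.105     ]
jartop [ 0.70122097 -0.06134915  0.105     ]
handle [482.6 291.8 136.1  74.2 -81.1] (218, 222, 59, 40)
```

View pics/crop1.png

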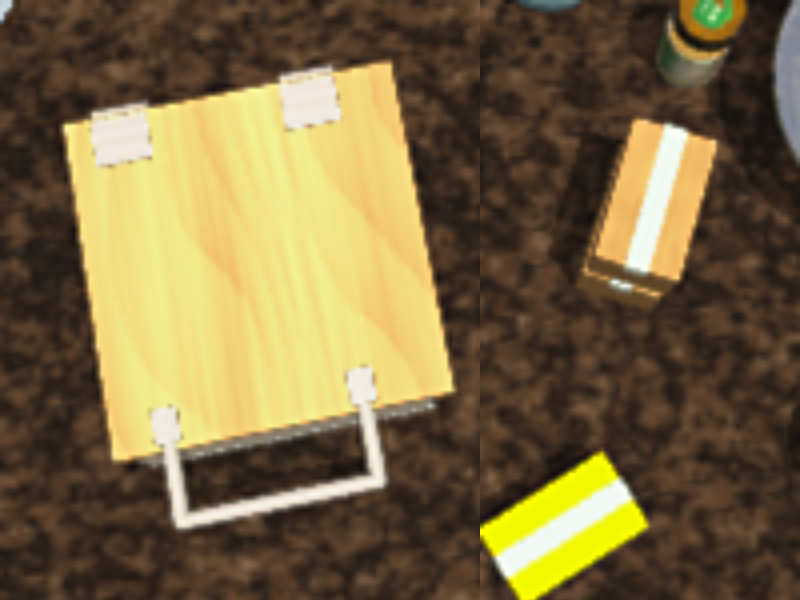

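The crop shows the lid with its bow handle: bar ends at about (225.5,260.5) and (274.5,250) in the full image. The column has a brown top face with a visible darker front face, and the yellow decoy is separate.

```bash
cat >> h.py <<'E'
from scipy.spatial.transform import Rotation as Ro
G=18.7
def T():
    s=env.get_state();q=s["orientation"];return s["tool_pos"]*1000,Ro.from_quat(q,scalar_first=True)
def tool(az,down,lateral):
    "tool z at azimuth az, 'down' deg below level; lateral: fingers close sideways"
    a=np.radians(az);d=np.radians(down);e=np.array([np.cos(a),np.sin(a),0]);k=np.array([0,0,1.])
    z=np.cos(d)*e-np.sin(d)*k;l=np.cross(k,e)
    y=-l if lateral else np.cross(z,l)
    return Ro.from_matrix(np.column_stack([np.cross(y,z),y,z]))
def rel(gp,R1,p0=None,R0=None):
    "gp: grasp point mm. prints shift/turn from pose p0,R0 (default measured)"
    if p0 is None:p0,R0=T()
    p1=np.array(gp)+R1.apply([0,0,G])
    d=R0.inv().apply(p1-p0);w=np.degrees((R0.inv()*R1).as_rotvec())
    print("d",np.round(d,1),"w",np.round(w,1));return p1,R1
E
python3 - <<'E'
from h import *
print("bar mid",onz("top",(250,255.2),.091),"ends",onz("top",(225.5,260.5),.091),onz("top",(274.5,250),.091))
yaw=np.radians(9.3);B=np.array([602.9,310.4,0]);Rz=Ro.from_euler('z',yaw)
for v in([-153,-10,91],[-153,0,91]):
    P=B+Rz.apply(v);print(P,proj("top",P/1e3),proj("side",P/1e3))
for c in([105,95,93],[105,-115,93],[-112,-115,93],[-112,95,93]):
    P=(B+Rz.apply(c))/1e3;print(proj("top",P),proj("side",P))
# column top corners in crop b px: (635,120),(717,140),(680,283),(595,262)
cs=[((u-480)/4+330,v/4+140) for u,v in((635,120),(717,140),(682,284),(597,261))]
C=np.array([onz("top",c,.112) for c in cs])*1e3;print(C.round(0).tolist(),C.mean(0),[np.linalg.norm(C[i]-C[i-1]).round(1) for i in range(4)])
d=C[0]+C[1]-C[2]-C[3];print("yaw",np.degrees(np.arctan2(d[1],d[0])))
R=tool(9.3,45,False);H=B+Rz.apply([-153,-10,91])
w1=rel([420,-60,300],tool(-5,60,False))
w2=rel(H-R.apply([0,0,100]),R,*w1); rel(H,R,*w2)
E
```

```text
bar mid [0.44940884 0.28513968 0.091     ] ends [0.43939951 0.34400574 0.091     ] [0.45924053 0.22590978 0.091     ]
[453.5271136  275.80605821  91.        ] [253.86209602 253.30554721] [381.28609437 225.91520193]
[451.91107539 285.67461537  91.        ] [249.77158893 254.163956  ] [382.96197146 228.61656411]
[195.41087096 161.13948368] [235.80141438 274.29050329]
[277.13957893 145.03976544] [240.4370948  210.87518798]
[293.29275274 227.78571111] [346.73786491 202.03010085]
[207.96714626 245.50815286] [376.31102914 259.87415545]
[[644.0, -13.0, 112.0], [629.0, -63.0, 112.0], [540.0, -34.0, 112.0], [556.0, 16.0, 112.0]] [592.23006095 -23.39533757 112.        ] [np.float64(92.2), np.float64(51.9), np.float64(93.3), np.float64(53.1)]
yaw -18.050157433222783
d [ 402.9 -339.3  -83.9] w [-26.1  18.6 -69.7]
d [ 323.3 -120.4   86.7] w [-14.9   8.7 -11.4]
d [ -0.   0. 100.] w [0. 0. 0.]
```

```bash
python3 -m crank '[{"dx":50,"dy":-42,"dz":-25,"wx":-3,"wy":2,"wz":-8},{"dx":100,"dy":-85,"dz":-50,"wx":-6,"wy":4,"wz":-17},{"dx":150,"dy":-127,"dz":-60,"wx":-9,"wy":6,"wz":-26},{"dx":200,"dy":-170,"dz":-70,"wx":-12,"wy":9,"wz":-35},{"dx":250,"dy":-212,"dz":-75,"wx":-16,"wy":11,"wz":-44},{"dx":300,"dy":-254,"dz":-80,"wx":-19,"wy":13,"wz":-52},{"dx":350,"dy":-297,"dz":-84,"wx":-22,"wy":16,"wz":-61},{"dx":400,"dy":-339,"dz":-84,"wx":-26,"wy":18,"wz":-69}]' 0.5
python3 - <<'E'
from h import *
print(T()[0],env.get_state()["q"].round(2))
R=tool(9.3,45,False);rel(np.array([450.5,285.5,91])-R.apply([0,0,100]),R)
E
```

```text
time: 1.1
tool_pos: [0.4066, -0.0891, 0.2838]
orientation: [0.193, 0.715, 0.65, 0.171]
force: [0.0, -1.1, -1.2]
width: 0.0428
finger_force: 0.0
[406.60898885 -89.1359536  283.84727498] [-0.29 -0.39 -0.5   0.95  0.09  1.4 ]
d [ 363.3 -108.1   91.1] w [-15.1   9.4 -11.6]
```

```bash
python3 -m crank '[{"dx":50,"dy":-15,"dz":12,"wx":-2,"wy":1,"wz":-1},{"dx":100,"dy":-30,"dz":25,"wx":-4,"wy":2,"wz":-3},{"dx":150,"dy":-45,"dz":37,"wx":-6,"wy":4,"wz":-5},{"dx":205,"dy":-61,"dz":51,"wx":-8,"wy":5,"wz":-6},{"dx":260,"dy":-77,"dz":65,"wx":-11,"wy":7,"wz":-8},{"dx":315,"dy":-94,"dz":79,"wx":-13,"wy":8,"wz":-10},{"dx":363.3,"dy":-108.1,"dz":91.1,"wx":-15.1,"wy":9.4,"wz":-11.6},{"dx":363.3,"dy":-108.1,"dz":91.1,"wx":-15.1,"wy":9.4,"wz":-11.6}]' 0.5
python3 - <<'E'
from h import *
print(T()[0],env.get_state()["q"].round(2))
R=tool(9.3,45,False);rel(np.array([450.5,285.5,91]),R)
E
```

```text
time: 2.1
tool_pos: [0.3919, 0.277, 0.1456]
orientation: [0.246, 0.598, 0.706, 0.289]
force: [-0.7, -1.4, -1.1]
width: 0.0426
finger_force: 0.0
[391.92768578 276.96111595 145.57094924] [ 0.98 -0.12 -0.88  0.22 -0.54  2.22]
d [-1.1  3.9 99.1] w [-0.4 -0.   0.2]
```

```bash
python3 -m crank '[{"dy":1,"dz":20},{"dy":2,"dz":40},{"dx":-1,"dy":3,"dz":60},{"dx":-1,"dy":3.5,"dz":75},{"dx":-1,"dy":3.5,"dz":88},{"dx":-1,"dy":3.5,"dz":97},{"dx":-1,"dy":3.5,"dz":99},{"dx":-1,"dy":3.5,"dz":99}]' 0.5
python3 - <<'E'
from h import *
print(T()[0]); R=tool(9.3,45,False);rel(np.array([450.5,285.5,91]),R)
a=env.grab_frame("side")[170:280,320:460];b=env.grab_frame("top")[200:310,190:330]
cv2.imwrite("pics/grip1.png",cv2.resize(np.vstack([a,b[:, :140]]),None,fx=2.7,fy=2.7))
E
```

```text
[391.92768578 276.96111595 145.57094924]
d [-1.1  3.9 99.1] w [-0.4 -0.   0.2]schema error: expected keys dx, dy, dz, wx, wy, wz
```

View pics/grip1.png

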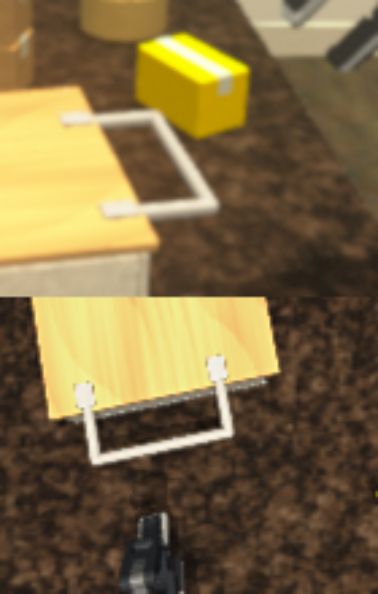

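The picture shows the bar still free. In the side view its ends are at (378.5,213.3) and (398.9,245.9), and the fingers point at its middle. The side view suggests a small offset, so I triangulate it.

Run:
```python
from h import *
for s,t in(((378.5,213.3),(274.5,250)),((398.9,245.9),(225.5,260.5)),((388.7,229.6),(250,255.2)),((373,264),(208.5,245)),((346,202),(293.2,227.5)),((243,208),(278,145.5))):
    print(tri(s,t), onz("side",s,.091))
```

```text
(array([0.45561839, 0.2264879 , 0.09166845]), np.float64(0.005129719761031338)) [0.45191102 0.22625166 0.091     ]
(array([0.43679212, 0.34434588, 0.09203817]), np.float64(0.0037043978826202814)) [0.43386297 0.34331364 0.091     ]
(array([0.44560044, 0.28617465, 0.08972092]), np.float64(0.0056166206784790595)) [0.44218143 0.28935906 0.091     ]
(array([0.48039575, 0.386691  , 0.08542192]), np.float64(0.002136583275367594)) [0.48308077 0.39416682 0.091     ]
(array([0.51207479, 0.17896429, 0.09308666]), np.float64(0.000590995478609508)) [0.51220258 0.17454384 0.091     ]
(array([0.7208856 , 0.21108713, 0.09826654]), np.float64(0.0013603699368816894)) [0.72332761 0.19730136 0.091     ]
```

```bash
python3 -m crank '[{"dx":0,"dy":1,"dz":20,"wx":0,"wy":0,"wz":0},{"dx":0,"dy":2,"dz":40,"wx":0,"wy":0,"wz":0},{"dx":-1,"dy":2,"dz":60,"wx":0,"wy":0,"wz":0},{"dx":-1,"dy":2,"dz":75,"wx":0,"wy":0,"wz":0},{"dx":-1,"dy":2,"dz":88,"wx":0,"wy":0,"wz":0},{"dx":-1,"dy":2,"dz":97,"wx":0,"wy":0,"wz":0},{"dx":-1,"dy":2,"dz":97,"wx":0,"wy":0,"wz":0},{"dx":-1,"dy":2,"dz":97,"wx":0,"wy":0,"wz":0}]' 0.5
python3 - <<'E'
from h import *
print(T()[0]); R=tool(9.3,45,False);rel(np.array([448,285.5,91]),R)
a=env.grab_frame("side")[170:280,320:460];b=env.grab_frame("top")[200:310,190:330]
cv2.imwrite("pics/grip2.png",cv2.resize(np.vstack([a,b]),None,fx=2.7,fy=2.7))
E
```

```text
time: 3.2
tool_pos: [0.4631, 0.2849, 0.0818]
orientation: [0.247, 0.6, 0.703, 0.291]
force: [-0.6, 0.4, 0.6]
width: 0.0422
finger_force: 0.0
[463.1450321  284.85548021  81.75762982]
d [ 3.1 -4.   1.7] w [-0.1  0.1 -0.3]
```

View pics/grip2.png

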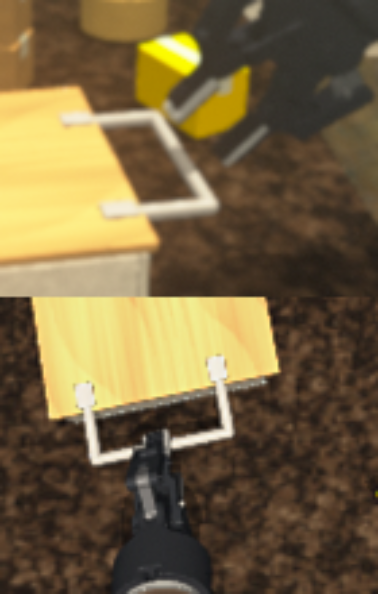

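Run:
```python
from h import *
p,R=T()
for z in(0,-6,-18.7):
  for y in(-21,0,21):
    P=(p+R.apply([0,y,z]))/1e3; print(z,y,P.round(3),((proj("side",P)-[320,170])*2.7).round(0),((proj("top",P)-[190,200])*2.7+[0,297]).round(0))
I=env.grab_frame("side")[190:260,350:450]
cv2.imwrite("pics/grip3.png",cv2.resize(I,None,fx=8,fy=8,interpolation=cv2.INTER_CUBIC))
```

```text
0 -21 [0.448 0.283 0.067] [173. 187.] [169. 449.]
0 0 [0.463 0.285 0.082] [153. 170.] [164. 431.]
0 21 [0.478 0.288 0.097] [132. 153.] [158. 414.]
-6 -21 [0.444 0.282 0.071] [179. 181.] [169. 453.]
-6 0 [0.459 0.285 0.086] [159. 164.] [164. 436.]
-6 21 [0.474 0.287 0.101] [138. 147.] [158. 418.]
-18.7 -21 [0.435 0.281 0.08 ] [193. 168.] [169. 462.]
-18.7 0 [0.45  0.283 0.095] [173. 151.] [163. 445.]
-18.7 21 [0.465 0.285 0.11 ] [152. 134.] [158. 427.]
```

View pics/grip3.png

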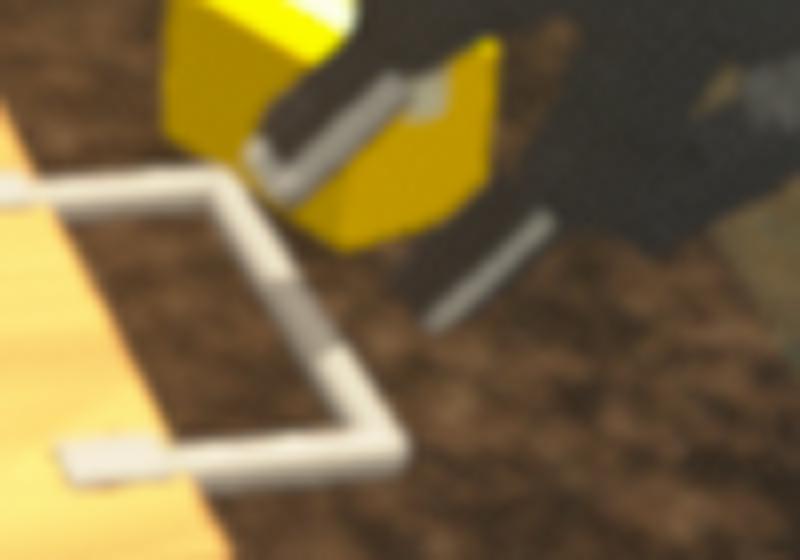

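Run:
```python
from h import *
p,R=T()
t=env.grab_frame("top")[215:290,200:300]
cv2.imwrite("pics/grip4.png",cv2.resize(t,None,fx=8,fy=8,interpolation=cv2.INTER_CUBIC))
x,e=tri((384.4,211),(247.4,250));print(x,e,R.inv().apply(x*1e3-p))
```

```text
[0.45543096 0.28535967 0.12724792] 0.005627071939761947 [  1.29864182  26.81163667 -37.48000745]
```

View pics/grip4.png

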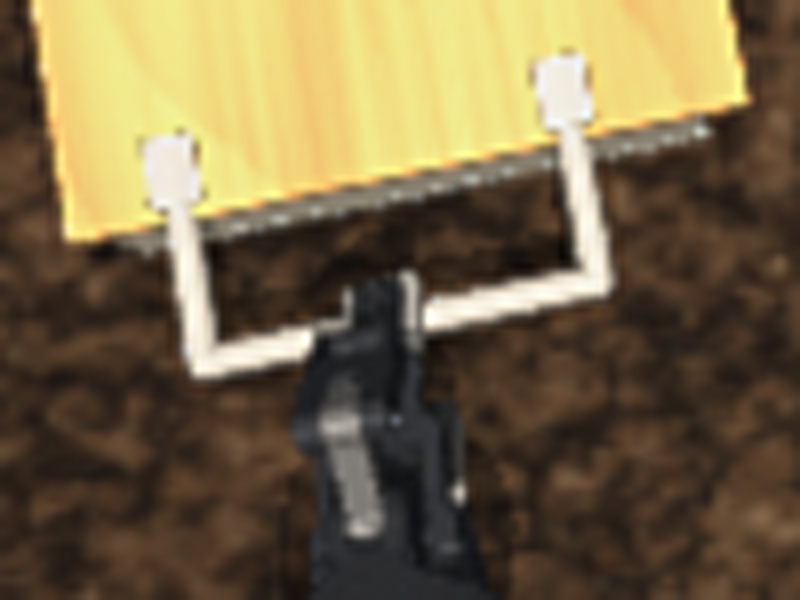

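Run:
```python
from h import *
P=np.array([.1176,-.4852,.1992])
R0=Ro.from_quat([-1.05e-3,.99294,.11863,-1.3e-4],scalar_first=True)
for z in(0,-13,-40):
  for y in(-43,43): print(z,y,proj("side",P+R0.apply([0,y,z])/1e3))
s=env.get_state();print(s["time"],s["tool_pos"],s["q"].round(3))
I=cv2.imread("pics/side0.png")[30:100,420:500];cv2.imwrite("pics/grip5.png",cv2.resize(I,None,fx=7,fy=7))
```

```text
0 -43 [455.00024391  92.66902938]
0 43 [441.92885571  88.75966763]
-13 -43 [455.53469441  88.74527339]
-13 43 [442.37910434  85.0408921 ]
-40 -43 [456.65981881  80.4849881 ]
-40 43 [443.32624331  77.21810929]
3.4 [0.46293116 0.28543826 0.08168517] [ 0.822  0.134 -0.894 -0.124 -0.448  2.078]
```

View pics/grip5.png

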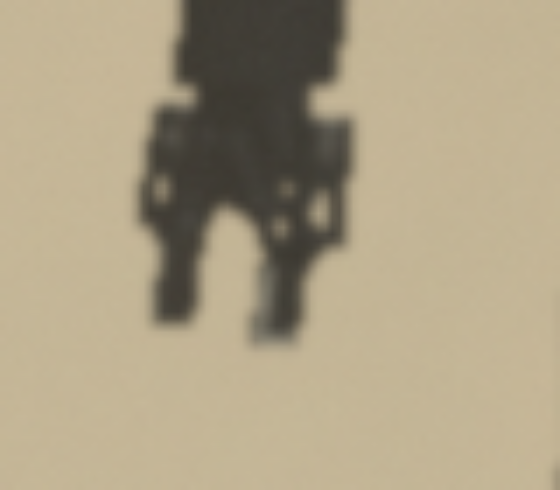

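The fingertips appear about 30 mm further back than the state says, both here (tips at about (383,211) and (404,230)) and in the start picture (tips at about (445,76) and (459,79)). Closing here settles it: about 10 mm means the bar is caught, 0 means the fingers are short of it.

```bash
python3 -m crank '[{"dx":0,"dy":0,"dz":0,"wx":0,"wy":0,"wz":0},{"dx":0,"dy":0,"dz":0,"wx":0,"wy":0,"wz":0},{"dx":0,"dy":0,"dz":0,"wx":0,"wy":0,"wz":0},{"dx":0,"dy":0,"dz":0,"wx":0,"wy":0,"wz":0},{"dx":0,"dy":0,"dz":0,"wx":0,"wy":0,"wz":0},{"dx":0,"dy":0,"dz":0,"wx":0,"wy":0,"wz":0},{"dx":0,"dy":0,"dz":0,"wx":0,"wy":0,"wz":0},{"dx":0,"dy":0,"dz":0,"wx":0,"wy":0,"wz":0}]' 1
```

```text
time: 4.4
tool_pos: [0.463, 0.2852, 0.0813]
orientation: [0.247, 0.6, 0.703, 0.291]
force: [-0.3, 0.7, -0.5]
width: 0.0001
finger_force: 0.0
```

Fingers shut fully, so vision is right: the real tips sit about 31 mm behind the reported TCP. I reopen and go on by 31 mm, with 5 mm down in tool y.

```bash
sed -i 's/^G=18.7/G=49.7/' h.py
python3 -m crank '[{"dx":0,"dy":-2,"dz":0,"wx":0,"wy":0,"wz":0},{"dx":0,"dy":-5,"dz":0,"wx":0,"wy":0,"wz":0},{"dx":0,"dy":-5,"dz":0,"wx":0,"wy":0,"wz":0},{"dx":0,"dy":-5,"dz":5,"wx":0,"wy":0,"wz":0},{"dx":0,"dy":-5,"dz":14,"wx":0,"wy":0,"wz":0},{"dx":0,"dy":-5,"dz":23,"wx":0,"wy":0,"wz":0},{"dx":0,"dy":-5,"dz":31,"wx":0,"wy":0,"wz":0},{"dx":0,"dy":-5,"dz":31,"wx":0,"wy":0,"wz":0}]' 0.5
python3 -m crank '[{"dx":0,"dy":0,"dz":0,"wx":0,"wy":0,"wz":0},{"dx":0,"dy":0,"dz":0,"wx":0,"wy":0,"wz":0},{"dx":0,"dy":0,"dz":0,"wx":0,"wy":0,"wz":0},{"dx":0,"dy":0,"dz":0,"wx":0,"wy":0,"wz":0},{"dx":0,"dy":0,"dz":0,"wx":0,"wy":0,"wz":0},{"dx":0,"dy":0,"dz":0,"wx":0,"wy":0,"wz":0},{"dx":0,"dy":0,"dz":0,"wx":0,"wy":0,"wz":0},{"dx":0,"dy":0,"dz":0,"wx":0,"wy":0,"wz":0}]' 1
python3 - <<'E'
from h import *
p,R=T();g=p-R.apply([0,0,G]);print("grasp",g)
# arc: hinge from lid measure
yaw=np.radians(9.3);Rz=Ro.from_euler('z',yaw);Hn=np.array([448,285.7,91])+Rz.apply([258,0,-6])
for th in np.arange(0,1.34,.1)+0:
    a=th+.0233;v=Rz.apply([-258*np.cos(a),0,258*np.sin(a)])-Rz.apply([-258*np.cos(.0233),0,6])
    print(round(th,2),R.inv().apply(v).round(1))
E
```

```text
time: 5.4
tool_pos: [0.4813, 0.2878, 0.0549]
orientation: [0.247, 0.6, 0.703, 0.29]
force: [-0.6, 0.4, -0.4]
width: 0.0424
finger_force: 0.0
time: 6.4
tool_pos: [0.4825, 0.2885, 0.0575]
orientation: [0.248, 0.6, 0.702, 0.292]
force: [2.7, -2.9, 4.8]
width: 0.0074
finger_force: 58.6
grasp [447.80225957 282.84224362  92.59401224]
0.0 [ 0.  0. -0.]
0.1 [  0.1  19.6 -16.8]
0.2 [  0.2  40.7 -31.6]
0.3 [  0.3  63.2 -44.2]
0.4 [  0.5  86.8 -54.5]
0.5 [  0.6 111.4 -62.4]
0.6 [  0.7 136.6 -67.8]
0.7 [  0.9 162.2 -70.7]
0.8 [  1. 188. -71.]
0.9 [  1.2 213.7 -68.7]
1.0 [  1.4 239.  -63.8]
1.1 [  1.5 263.7 -56.5]
1.2 [  1.7 287.6 -46.7]
1.3 [  1.8 310.4 -34.6]
```

```bash
python3 -m crank '[{"dx":0,"dy":9.6,"dz":-8.5,"wx":0,"wy":0,"wz":0},{"dx":0,"dy":19.6,"dz":-16.8,"wx":0,"wy":0,"wz":0},{"dx":0,"dy":40.7,"dz":-31.6,"wx":0,"wy":0,"wz":0},{"dx":0,"dy":63.2,"dz":-44.2,"wx":0,"wy":0,"wz":0},{"dx":0.5,"dy":86.8,"dz":-54.5,"wx":0,"wy":0,"wz":0},{"dx":0.6,"dy":111.4,"dz":-62.4,"wx":0,"wy":0,"wz":0},{"dx":0.7,"dy":136.6,"dz":-67.8,"wx":0,"wy":0,"wz":0},{"dx":0.7,"dy":136.6,"dz":-67.8,"wx":0,"wy":0,"wz":0}]'
python3 - <<'E'
from h import *
p,R=T();g=p-R.apply([0,0,G]);s=env.get_state();print("grasp",g,s["q"].round(2),s["force"])
E
```

```text
time: 7.4
tool_pos: [0.5281, 0.296, 0.2006]
orientation: [0.246, 0.6, 0.704, 0.29]
force: [-15.2, -4.8, 8.0]
width: 0.0081
finger_force: 61.7
grasp [493.54291462 290.29984238 235.90332121] [ 0.72  0.   -0.61  0.26 -0.38  1.99] [-15.16003426  -4.77860341   7.97669203]
```

```bash
python3 -m crank '[{"dx":0,"dy":25.6,"dz":-2.9,"wx":0,"wy":0,"wz":0},{"dx":0.3,"dy":51.4,"dz":-3.2,"wx":0,"wy":0,"wz":0},{"dx":0.5,"dy":77.1,"dz":-0.9,"wx":0,"wy":0,"wz":0},{"dx":0.7,"dy":102.4,"dz":4,"wx":0,"wy":0,"wz":0},{"dx":0.8,"dy":127.1,"dz":11.3,"wx":0,"wy":0,"wz":0},{"dx":1,"dy":151,"dz":21.1,"wx":0,"wy":0,"wz":0},{"dx":1,"dy":169,"dz":30,"wx":0,"wy":0,"wz":0},{"dx":1,"dy":169,"dz":30,"wx":0,"wy":0,"wz":0}]'
python3 - <<'E'
from h import *
p,R=T();g=p-R.apply([0,0,G]);s=env.get_state();print("grasp",g,s["q"].round(2),s["force"])
yaw=np.radians(9.3);Rz=Ro.from_euler('z',yaw);Hn=np.array([448,285.7,91])+Rz.apply([258,0,-6])
l=Rz.inv().apply(g-Hn);print(l,np.hypot(l[0],l[2]),np.arctan2(l[2],-l[0])-.0233)
E
```

```text
time: 8.4
tool_pos: [0.6691, 0.3188, 0.2982]
orientation: [0.247, 0.6, 0.703, 0.291]
force: [-1.3, -3.3, 4.1]
width: 0.0074
finger_force: 65.4
grasp [634.5382595  313.19665607 333.3890069 ] [ 0.57  0.16 -0.17  0.51 -0.29  1.88] [-1.30443985 -3.31930456  4.12081801]
[-69.47008759  -3.01006329 248.3890069 ] 257.92090224886886 1.274781956711216
```

```bash
python3 -m crank '[{"dx":0,"dy":0,"dz":0,"wx":0,"wy":0,"wz":0},{"dx":0,"dy":0,"dz":0,"wx":0,"wy":0,"wz":0},{"dx":0,"dy":0,"dz":0,"wx":0,"wy":0,"wz":0},{"dx":0,"dy":-9,"dz":-4,"wx":0,"wy":0,"wz":0},{"dx":0,"dy":-18,"dz":-9,"wx":0,"wy":0,"wz":0},{"dx":0,"dy":-30,"dz":-14,"wx":0,"wy":0,"wz":0},{"dx":0,"dy":-41,"dz":-18.5,"wx":0,"wy":0,"wz":0},{"dx":0,"dy":-41,"dz":-18.5,"wx":0,"wy":0,"wz":0}]'
python3 -m crank '[{"dx":0,"dy":-3,"dz":-1,"wx":0,"wy":0,"wz":0},{"dx":0,"dy":-6,"dz":-2,"wx":0,"wy":0,"wz":0},{"dx":0,"dy":-8,"dz":-2.7,"wx":0,"wy":0,"wz":0},{"dx":0,"dy":-10,"dz":-3.3,"wx":0,"wy":0,"wz":0},{"dx":0,"dy":-12,"dz":-3.9,"wx":0,"wy":0,"wz":0},{"dx":0,"dy":-13.5,"dz":-4.3,"wx":0,"wy":0,"wz":0},{"dx":0,"dy":-13.5,"dz":-4.3,"wx":0,"wy":0,"wz":0},{"dx":0,"dy":-13.5,"dz":-4.3,"wx":0,"wy":0,"wz":0}]'
python3 - <<'E'
from h import *
p,R=T();g=p-R.apply([0,0,G]);s=env.get_state();print("grasp",g,s["force"])
yaw=np.radians(9.3);Rz=Ro.from_euler('z',yaw);Hn=np.array([448,285.7,91])+Rz.apply([258,0,-6])
l=Rz.inv().apply(g-Hn);print(l,np.hypot(l[0],l[2]),np.arctan2(l[2],-l[0])-.0233)
E
```

```text
time: 9.4
tool_pos: [0.6258, 0.3119, 0.2819]
orientation: [0.247, 0.6, 0.703, 0.29]
force: [-1.0, -5.8, 3.3]
width: 0.0081
finger_force: 64.4
time: 10.4
tool_pos: [0.6146, 0.3101, 0.276]
orientation: [0.247, 0.6, 0.703, 0.291]
force: [2.2, -4.9, 2.7]
width: 0.0077
finger_force: 64.1
grasp [580.00124344 304.52490378 311.23717044] [ 2.20899299 -4.9300741   2.72176401]
[-124.69164195   -2.75444142  226.23717044] 258.3239494525566 1.04376715056158
```

```bash
python3 -m crank '[{"dx":0,"dy":-1,"dz":0,"wx":0,"wy":0,"wz":0},{"dx":0,"dy":-2,"dz":0,"wx":0,"wy":0,"wz":0},{"dx":0,"dy":-3,"dz":-1,"wx":0,"wy":0,"wz":0},{"dx":0,"dy":-4,"dz":-1,"wx":0,"wy":0,"wz":0},{"dx":0,"dy":-4,"dz":-1,"wx":0,"wy":0,"wz":0},{"dx":0,"dy":-4,"dz":-1,"wx":0,"wy":0,"wz":0},{"dx":0,"dy":-4,"dz":-1,"wx":0,"wy":0,"wz":0},{"dx":0,"dy":-4,"dz":-1,"wx":0,"wy":0,"wz":0}]'
python3 - <<'E'
from h import *
a=env.grab_frame("side");b=env.grab_frame("top")
cv2.imwrite("pics/s_prop.png",a);cv2.imwrite("pics/t_prop.png",b)
cv2.imwrite("pics/prop.png",np.hstack([cv2.resize(a[100:320,200:420],(400,400)),cv2.resize(b[90:310,180:400],(400,400))]))
E
```

```text
time: 11.4
tool_pos: [0.6133, 0.3099, 0.2755]
orientation: [0.248, 0.601, 0.701, 0.293]
force: [12.8, -2.8, 0.2]
width: 0.0078
finger_force: 63.1
```

View pics/prop.png

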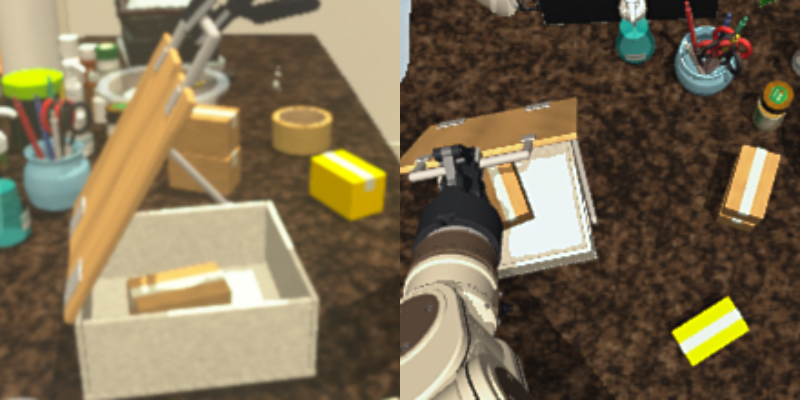

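The picture shows the lid propped, with the stay raised (rod at side crop (200,175), top crop (587,180)). The carton lies left of centre in the bin (top crop (505,195)), with its front edge to the right. The force rose when I pressed down, so the lid rests on the stay. I unload, release and retreat.

```bash
python3 -m crank '[{"dx":0,"dy":3.5,"dz":1,"wx":0,"wy":0,"wz":0},{"dx":0,"dy":3.5,"dz":1,"wx":0,"wy":0,"wz":0},{"dx":0,"dy":3.5,"dz":1,"wx":0,"wy":0,"wz":0},{"dx":0,"dy":3.5,"dz":1,"wx":0,"wy":0,"wz":0},{"dx":0,"dy":3.5,"dz":1,"wx":0,"wy":0,"wz":0},{"dx":0,"dy":3.5,"dz":1,"wx":0,"wy":0,"wz":0},{"dx":0,"dy":3.5,"dz":1,"wx":0,"wy":0,"wz":0},{"dx":0,"dy":3.5,"dz":1,"wx":0,"wy":0,"wz":0}]' 0.5
python3 -m crank '[{"dx":0,"dy":0,"dz":-12,"wx":0,"wy":0,"wz":0},{"dx":0,"dy":0,"dz":-30,"wx":0,"wy":0,"wz":0},{"dx":0,"dy":0,"dz":-60,"wx":0,"wy":0,"wz":0},{"dx":0,"dy":0,"dz":-100,"wx":0,"wy":0,"wz":0},{"dx":0,"dy":0,"dz":-150,"wx":0,"wy":0,"wz":0},{"dx":0,"dy":0,"dz":-200,"wx":0,"wy":0,"wz":0},{"dx":0,"dy":0,"dz":-240,"wx":0,"wy":0,"wz":0},{"dx":0,"dy":0,"dz":-240,"wx":0,"wy":0,"wz":0}]'
python3 - <<'E'
from h import *
a=env.grab_frame("side");b=env.grab_frame("top")
cv2.imwrite("pics/s1.png",a);cv2.imwrite("pics/t1.png",b)
for n,im,roi in(("side",a,(262,240,335,275)),("top",b,(215,170,262,222))):
    h=cv2.cvtColor(im,cv2.COLOR_BGR2HSV)
    col=cv2.inRange(h,(8,70,60),(26,255,255));c=blob(col,roi);print(n,cv2.boundingRect(c),cv2.contourArea(c),rect(n,c,.062))
print(T()[0],env.get_state()["q"].round(2))
E
```

```text
time: 12.5
tool_pos: [0.6141, 0.3106, 0.2755]
orientation: [0.247, 0.6, 0.703, 0.291]
force: [0.6, 0.3, -0.5]
width: 0.0429
finger_force: 0.0
time: 13.5
tool_pos: [0.4459, 0.2841, 0.4515]
orientation: [0.246, 0.599, 0.702, 0.296]
force: [-0.3, 1.3, -0.4]
width: 0.0427
finger_force: 0.0
side (269, 243, 58, 31) 934.0 [606.5 331.6  98.5  77.3  11.9]
top (220, 178, 34, 38) 522.5 [603.7 324.7  98.4  59.7  17.5]
[446.53935092 283.53653565 446.38756237] [ 0.85 -0.26 -0.16  1.01 -0.47  2.11]
```

Run:
```python
from h import *
rel([360,60,380],tool(12,52,True))
```

```text
d [-205.8 -138.    10.3] w [ 6.8 -4.1 87.6]
```

```bash
python3 -m crank '[{"dx":-30,"dy":-20,"dz":-5,"wx":1,"wy":0,"wz":10},{"dx":-60,"dy":-40,"dz":-5,"wx":2,"wy":-1,"wz":20},{"dx":-90,"dy":-60,"dz":0,"wx":3,"wy":-1,"wz":30},{"dx":-120,"dy":-80,"dz":0,"wx":4,"wy":-2,"wz":40},{"dx":-150,"dy":-100,"dz":5,"wx":5,"wy":-2,"wz":50},{"dx":-175,"dy":-120,"dz":5,"wx":5,"wy":-3,"wz":60},{"dx":-190,"dy":-130,"dz":10,"wx":6,"wy":-3,"wz":70},{"dx":-205,"dy":-138,"dz":10,"wx":6,"wy":-4,"wz":80}]' 0
python3 - <<'E'
from h import *
a=env.grab_frame("side");b=env.grab_frame("top")
cv2.imwrite("pics/s2.png",a);cv2.imwrite("pics/t2.png",b)
print(env.get_state()["q"].round(2));rel([360,60,380],tool(12,52,True))
for n,im,roi in(("side",a,(262,235,335,275)),("top",b,(210,160,270,225))):
    h=cv2.cvtColor(im,cv2.COLOR_BGR2HSV)
    col=cv2.inRange(h,(8,70,60),(26,255,255));c=blob(col,roi);print(n,cv2.boundingRect(c),cv2.contourArea(c),rect(n,c,.062))
A=cv2.resize(a[225:285,255:345],(800,533)[::1]);A=cv2.resize(a[225:285,255:345],(400,267),interpolation=cv2.INTER_CUBIC)
B=cv2.resize(b[160:230,205:275],(400,400),interpolation=cv2.INTER_CUBIC)
cv2.imwrite("pics/carton.png",np.hstack([np.vstack([A,np.zeros((133,400,3),np.uint8)]),B]))
E
```

```text
time: 14.6
tool_pos: [0.3891, 0.0654, 0.3379]
orientation: [-0.005, 0.933, 0.154, 0.326]
force: [-0.1, 0.4, -0.2]
width: 0.0854
finger_force: 0.0
[ 0.15 -0.57 -0.52  0.95  0.02  2.97]
d [ 2.7 -0.8 -1.5] w [1.1 0.1 7.4]
side (269, 243, 58, 31) 939.0 [606.4 331.6  98.2  77.3  11.9]
top (210, 160, 60, 19) 676.5 [675.  317.  154.6  48.6  87.5]
```

View pics/carton.png

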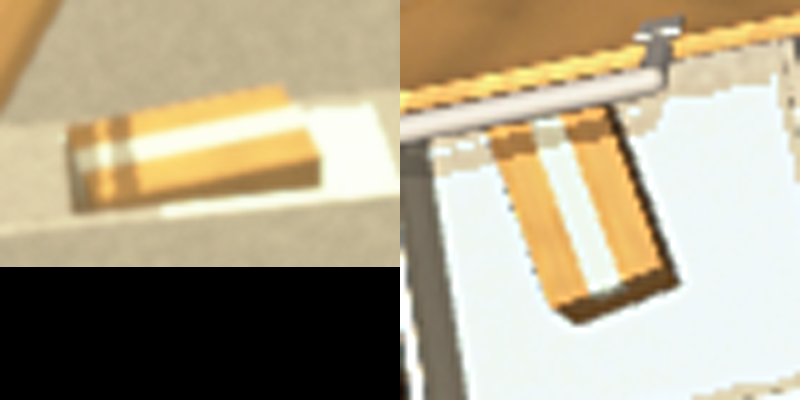

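The crop shows the carton in the bin, clear all round. Its top-face front corners are at top-camera pixels (232.1,213.4) and (251.0,206.9), and the side view's front corners are at (327,261) and (319,244.6). The rear is hidden by the handle.

```bash
sed -i 's/y=-l if lateral/y=l if lateral/' h.py
python3 - <<'E'
from h import *
L=onz("top",(232.1,213.4),.062)*1e3;Rr=onz("top",(251.0,206.9),.062)*1e3
RL=onz("top",(221.6,183.6),.062)*1e3;RR=onz("top",(241.75,179.25),.062)*1e3
print("front",L,Rr,np.linalg.norm(L-Rr));
for d in(L-Rr,):print("yaw front",np.degrees(np.arctan2(-d[0],d[1])))
for a,b in((L,RL),(Rr,RR)):print("yaw side",np.degrees(np.arctan2(b[1]-a[1],b[0]-a[0])))
print("side",tri((327,261),(232.1,213.4)),tri((319.1,244.6),(251,206.9)))
y=np.radians(20);
for yd in(17,19,21):
    y=np.radians(yd);c=(L+Rr)/2+46*np.array([np.cos(y),np.sin(y),0]);print(yd,"centre",c)
E
```

```text
front [558.53665962 335.0795987   62.        ] [573.22463114 287.04442966  62.        ] 50.23060791820206
yaw front 17.002341497750912
yaw side 19.02843175784115
yaw side 17.598764886758914
side (array([0.55655965, 0.33634546, 0.05732012]), np.float64(0.003914823707607076)) (array([0.57068114, 0.28759461, 0.05988717]), np.float64(0.004107595145687251))
17 centre [609.87066415 324.5111126   62.        ]
19 centre [609.37449986 326.03814928  62.        ]
21 centre [608.825345   327.54693986  62.        ]
```

Run:
```python
from h import *
import glob
b=cv2.imread("pics/t2.png");h=cv2.cvtColor(b,cv2.COLOR_BGR2HSV)
# carton top-face side edges: bright orange pixels, rows 183-204: first/last column per row
m=cv2.inRange(h,(8,70,150),(26,255,255))
P=[];Q=[]
for r in range(186,205):
    c=np.where(m[r,215:258])[0]+215
    if len(c)>4:P.append(onz("top",(c[0]-.5,r),.062)[:2]*1e3);Q.append(onz("top",(c[-1]+.5,r),.062)[:2]*1e3)
for X in(P,Q):
    X=np.array(X,np.float32);vx,vy,x0,y0=cv2.fitLine(X,cv2.DIST_HUBER,0,.01,.01).ravel();s=np.sign(vx);print(np.degrees(np.arctan2(vy*s,vx*s)),x0,y0,len(X))
# same for column top face
P=[];Q=[]
for r in range(172,208):
    c=np.where(m[r,350:395])[0]+350
    if len(c)>4:print(r,c[0],c[-1],end="; ")
```

```text
20.92131 605.7351 355.2106 19
19.057034 603.21954 297.61975 19
172 368 375; 173 367 382; 174 367 385; 175 367 388; 176 367 388; 177 366 388; 178 366 388; 179 366 388; 180 365 387; 181 365 387; 182 365 387; 183 365 386; 184 364 386; 185 364 386; 186 364 386; 187 363 385; 188 363 385; 189 363 385; 190 362 384; 191 362 384; 192 362 384; 193 360 384; 194 361 383; 195 361 383; 196 361 383; 197 360 382; 198 360 382; 199 358 382; 200 360 381; 201 359 381; 202 357 381; 203 359 381; 204 360 380; 205 363 380; 206 356 380; 207 356 380;
```

Run:
```python
from h import *
b=cv2.imread("pics/t2.png");h=cv2.cvtColor(b,cv2.COLOR_BGR2HSV);m=cv2.inRange(h,(8,70,150),(26,255,255))
P=[];Q=[]
for r in range(177,199):
    c=np.where(m[r,350:395])[0]+350
    P.append(onz("top",(c[0]-.5,r),.112)[:2]*1e3);Q.append(onz("top",(c[-1]+.5,r),.112)[:2]*1e3)
for X in(P,Q):
    X=np.array(X,np.float32);vx,vy,x0,y0=cv2.fitLine(X,cv2.DIST_HUBER,0,.01,.01).ravel();s=np.sign(vx);print(np.degrees(np.arctan2(vy*s,vx*s)),x0,y0)
R=tool(19,57,True);C=np.array([608,326,42]);w=rel([380,120,340],tool(15,57,True));rel(C-R.apply([0,0,200]),R,*w)
```

```text
-20.035805 599.9088 5.18333
-20.15336 597.7334 -51.254276
d [  6.3 -57.8  48.4] w [   7.3    4.9 -174.9]
d [-67.3 134.3 199. ] w [-2.2 -0.  -3.4]
```

```bash
python3 -m crank '[{"dx":0,"dy":-5,"dz":5,"wx":0,"wy":0,"wz":-10.6},{"dx":0,"dy":-10,"dz":10,"wx":0,"wy":0,"wz":-21.2},{"dx":0,"dy":-15,"dz":15,"wx":0,"wy":0,"wz":-31.8},{"dx":0,"dy":-20,"dz":20,"wx":0,"wy":0,"wz":-42.4},{"dx":0,"dy":-25,"dz":25,"wx":0,"wy":0,"wz":-53},{"dx":0,"dy":-30,"dz":30,"wx":0,"wy":0,"wz":-63.6},{"dx":0,"dy":-35,"dz":35,"wx":0,"wy":0,"wz":-74.2},{"dx":0,"dy":-40,"dz":40,"wx":0,"wy":0,"wz":-84.8}]'
python3 - <<'E'
from h import *
print(env.get_state()["q"].round(2));R=tool(19,57,True);C=np.array([608,326,42]);w=rel([380,150,320],tool(15,57,True));rel(C-R.apply([0,0,200]),R,*w)
E
```

```text
time: 15.7
tool_pos: [0.4022, 0.1102, 0.3044]
orientation: [0.218, 0.578, 0.748, 0.244]
force: [-0.4, -0.3, 0.0]
width: 0.0854
finger_force: 0.0
[ 0.35 -0.51 -0.59  0.83 -0.1   1.63]
d [45.7 -3.1 28.2] w [  1.8   6.2 -89.5]
d [-71.7 105.3 178. ] w [-2.2 -0.  -3.4]
```

```bash
python3 -m crank '[{"dx":6,"dy":0,"dz":4,"wx":0,"wy":1,"wz":-10.6},{"dx":12,"dy":0,"dz":8,"wx":0,"wy":2,"wz":-21.2},{"dx":18,"dy":0,"dz":12,"wx":0,"wy":2,"wz":-31.8},{"dx":24,"dy":0,"dz":15,"wx":1,"wy":3,"wz":-42.4},{"dx":30,"dy":-1,"dz":18,"wx":1,"wy":4,"wz":-53},{"dx":36,"dy":-2,"dz":22,"wx":1,"wy":5,"wz":-63.6},{"dx":42,"dy":-3,"dz":26,"wx":1,"wy":5,"wz":-74.2},{"dx":45,"dy":-3,"dz":28,"wx":1.8,"wy":6,"wz":-84.5}]'
python3 - <<'E'
from h import *
print(env.get_state()["q"].round(2));R=tool(19,57,True);C=np.array([608,326,42]);w=rel(C-R.apply([0,0,180]),R);rel(C,R,*w)
E
```

```text
time: 16.7
tool_pos: [0.4061, 0.1563, 0.2783]
orientation: [0.28, -0.084, 0.955, 0.05]
force: [0.4, 0.4, 0.1]
width: 0.0858
finger_force: 0.0
[ 0.44 -0.39 -0.55  0.85 -0.09  0.24]
d [-62.1 111.9 198.5] w [-2.   0.2 -8.3]
d [  0.   0. 180.] w [0. 0. 0.]
```

```bash
python3 -m crank '[{"dx":-10,"dy":18,"dz":30,"wx":0,"wy":0,"wz":-1},{"dx":-20,"dy":36,"dz":62,"wx":-1,"wy":0,"wz":-3},{"dx":-30,"dy":55,"dz":95,"wx":-1,"wy":0,"wz":-4},{"dx":-40,"dy":74,"dz":130,"wx":-1.5,"wy":0,"wz":-6},{"dx":-50,"dy":92,"dz":163,"wx":-2,"wy":0,"wz":-7},{"dx":-62,"dy":111.9,"dz":198.5,"wx":-2,"wy":0.2,"wz":-8.3},{"dx":-62,"dy":111.9,"dz":198.5,"wx":-2,"wy":0.2,"wz":-8.3},{"dx":-62,"dy":111.9,"dz":198.5,"wx":-2,"wy":0.2,"wz":-8.3}]'
python3 - <<'E'
from h import *
s=env.get_state();print(s["q"].round(2));R=tool(19,57,True);C=np.array([608,326,42]);rel(C,R)
a=env.grab_frame("side");cv2.imwrite("pics/s3.png",a)
E
```

```text
time: 17.7
tool_pos: [0.5421, 0.3019, 0.1527]
orientation: [0.281, -0.154, 0.946, 0.047]
force: [-0.8, 0.7, -0.2]
width: 0.0855
finger_force: 0.0
[ 0.58  0.12 -0.47  0.42 -0.14  0.22]
d [  1.6   1.5 180.8] w [-0.1  0.1 -0.4]
```

```bash
python3 -m crank '[{"dx":0,"dy":0,"dz":25,"wx":0,"wy":0,"wz":0},{"dx":1,"dy":1,"dz":50,"wx":0,"wy":0,"wz":0},{"dx":1.6,"dy":1.5,"dz":75,"wx":0,"wy":0,"wz":0},{"dx":1.6,"dy":1.5,"dz":100,"wx":0,"wy":0,"wz":0},{"dx":1.6,"dy":1.5,"dz":120,"wx":0,"wy":0,"wz":0},{"dx":1.6,"dy":1.5,"dz":135,"wx":0,"wy":0,"wz":0},{"dx":1.6,"dy":1.5,"dz":145,"wx":0,"wy":0,"wz":0},{"dx":1.6,"dy":1.5,"dz":145,"wx":0,"wy":0,"wz":0}]'
python3 - <<'E'
from h import *
s=env.get_state();R=tool(19,57,True);C=np.array([608,326,42]);rel(C,R)
a=env.grab_frame("side");b=env.grab_frame("top");cv2.imwrite("pics/s4.png",a);cv2.imwrite("pics/t4.png",b)
# carton unmoved? orange blob in side view before/after
for f in("s2","s4"):
    h=cv2.cvtColor(cv2.imread(f"pics/{f}.png"),cv2.COLOR_BGR2HSV);c=blob(cv2.inRange(h,(8,70,60),(26,255,255)),(262,235,335,275));print(f,cv2.boundingRect(c),cv2.contourArea(c))
# dark gripper silhouette in side view (new dark pixels), tip extents
d=cv2.absdiff(cv2.imread("pics/s4.png"),cv2.imread("pics/s2.png")).max(2)>40
v,u=np.where(d[225:300,250:345]);print("changed: u",u.min()+250,u.max()+250,"v",v.min()+225,v.max()+225)
p,Rr=T()
for y in(-57,-43,43,57):print(y,proj("side",(p+Rr.apply([0,y,-44]))/1e3).round(0))
k=d[235:285,255:345].astype(int)
for r in k[::2]:print("".join(".#"[x] for x in r))
E
```

```text
time: 18.75
tool_pos: [0.6162, 0.3284, 0.0316]
orientation: [0.281, -0.153, 0.946, 0.048]
force: [0.4, -0.4, 0.5]
width: 0.0853
finger_force: 0.0
d [ 1.6  0.4 36.3] w [-0.1  0.2 -0.6]
s2 (269, 243, 58, 31) 939.0
s4 (269, 243, 50, 31) 755.0
changed: u 296 344 v 225 266
-57 [296. 234.]
-43 [298. 238.]
43 [311. 264.]
57 [314. 268.]
.........................................#############..............######################
..........................................##########...............#######.##########.####
...............................................###.................#################..####
..................................................................##################.#####
..................................................................########################
.........................................................########.########################
...................................................#######################################
.....................................................####################################.
.........................................
[... 805 characters left out ...]
...............................................................
..........................................................................................
..........................................................................................
..........................................................................................
..........................................................................................
..........................................................................................
..........................................................................................
..........................................................................................
```

Without viewing it, the difference mask puts the near fingertip at about (314,265), against a prediction of (311–314,264–268), so the tool offset holds. I advance and close.

```bash
python3 -m crank '[{"dx":0,"dy":0,"dz":8,"wx":0,"wy":0,"wz":0},{"dx":1,"dy":0,"dz":16,"wx":0,"wy":0,"wz":0},{"dx":1.5,"dy":0,"dz":24,"wx":0,"wy":0,"wz":0},{"dx":1.5,"dy":0,"dz":31,"wx":0,"wy":0,"wz":0},{"dx":1.5,"dy":0,"dz":36,"wx":0,"wy":0,"wz":0},{"dx":1.5,"dy":0,"dz":36,"wx":0,"wy":0,"wz":0},{"dx":1.5,"dy":0,"dz":36,"wx":0,"wy":0,"wz":0},{"dx":1.5,"dy":0,"dz":36,"wx":0,"wy":0,"wz":0}]'
python3 -m crank '[{"dx":0,"dy":0,"dz":0,"wx":0,"wy":0,"wz":0},{"dx":0,"dy":0,"dz":0,"wx":0,"wy":0,"wz":0},{"dx":0,"dy":0,"dz":0,"wx":0,"wy":0,"wz":0},{"dx":0,"dy":0,"dz":0,"wx":0,"wy":0,"wz":0},{"dx":0,"dy":0,"dz":0,"wx":0,"wy":0,"wz":0},{"dx":0,"dy":0,"dz":0,"wx":0,"wy":0,"wz":0},{"dx":0,"dy":0,"dz":0,"wx":0,"wy":0,"wz":0},{"dx":0,"dy":0,"dz":0,"wx":0,"wy":0,"wz":0}]' 1
python3 - <<'E'
from h import *
R=tool(19,57,True);g0=np.array([608,326,42.]);p0,R0=T()
e=np.array([np.cos(np.radians(19)),np.sin(np.radians(19)),0])
g=p0-R0.apply([0,0,G]);print("grasp",g)
for v in([0,0,20],-20*e+[0,0,40],-50*e+[0,0,80],-90*e+[0,0,120],-130*e+[0,0,150]):print(R0.inv().apply(v).round(1))
E
```

```text
time: 19.85
tool_pos: [0.6338, 0.3347, 0.0012]
orientation: [0.282, -0.153, 0.946, 0.048]
force: [0.3, 0.9, -0.5]
width: 0.0852
finger_force: 0.0
time: 20.85
tool_pos: [0.6338, 0.3351, 0.0014]
orientation: [0.282, -0.154, 0.946, 0.049]
force: [-3.5, -0.2, 4.9]
width: 0.053
finger_force: 64.0
grasp [608.03141678 326.2486742   42.9754713 ]
[-11.    0.1 -16.7]
[ -5.2   0.  -44.4]
[ -2.    0.  -94.3]
[ 9.500e+00 -1.000e-01 -1.497e+02]
[  26.5   -0.3 -196.7]
```

```bash
python3 -m crank '[{"dx":-5,"dy":0,"dz":-8,"wx":0,"wy":0,"wz":0},{"dx":-11,"dy":0,"dz":-17,"wx":0,"wy":0,"wz":0},{"dx":-5,"dy":0,"dz":-44,"wx":0,"wy":0,"wz":0},{"dx":-3,"dy":0,"dz":-70,"wx":0,"wy":0,"wz":0},{"dx":-2,"dy":0,"dz":-94,"wx":0,"wy":0,"wz":0},{"dx":4,"dy":0,"dz":-122,"wx":0,"wy":0,"wz":0},{"dx":10,"dy":0,"dz":-150,"wx":0,"wy":0,"wz":0},{"dx":26,"dy":0,"dz":-197,"wx":0,"wy":0,"wz":0}]'
python3 - <<'E'
from h import *
s=env.get_state();print(s["q"].round(2),s["width"])
p,R=T();print("grasp",p-R.apply([0,0,G]))
w1=rel([445,200,240],tool(5,57,True)); w2=rel([480,60,240],tool(-10,57,True),*w1)
E
```

```text
time: 21.85
tool_pos: [0.5106, 0.2921, 0.1519]
orientation: [0.281, -0.153, 0.946, 0.048]
force: [0.1, 0.6, -1.9]
width: 0.0532
finger_force: 63.7
[ 0.6   0.06 -0.54  0.41 -0.15  0.24] 0.053196705206683736
grasp [484.83321178 283.33980028 193.46654223]
d [ 28.8 -72.7 -74.7] w [ 7.5  0.1 11.1]
d [ -18.2 -149.5   11.8] w [ 8.2  0.  12.6]
```

```bash
python3 -m crank '[{"dx":5,"dy":-12,"dz":-13,"wx":1,"wy":0,"wz":2},{"dx":10,"dy":-25,"dz":-26,"wx":2.5,"wy":0,"wz":3.7},{"dx":15,"dy":-38,"dz":-39,"wx":4,"wy":0,"wz":5.5},{"dx":20,"dy":-50,"dz":-52,"wx":5,"wy":0,"wz":7.4},{"dx":25,"dy":-62,"dz":-64,"wx":6.5,"wy":0,"wz":9.3},{"dx":28.8,"dy":-72.7,"dz":-74.7,"wx":7.5,"wy":0.1,"wz":11.1},{"dx":28.8,"dy":-72.7,"dz":-74.7,"wx":7.5,"wy":0.1,"wz":11.1},{"dx":28.8,"dy":-72.7,"dz":-74.7,"wx":7.5,"wy":0.1,"wz":11.1}]'
python3 - <<'E'
from h import *
p,R=T();print("grasp",p-R.apply([0,0,G]));rel([490,20,230],tool(-12,57,True))
# refine column: front / rear edges of the top face along its axis, from t2 (bright orange+white, plane z=.112)
b=cv2.imread("pics/t2.png");a=np.radians(-20.1);e=np.array([np.cos(a),np.sin(a)]);n=np.array([-e[1],e[0]])
c0=np.array([598.8,-23.]);V=cv2.cvtColor(b,cv2.COLOR_BGR2HSV)
for off in(-15,0,15):
    L=[]
    for s in range(-70,71,2):
        q=c0+s*e+off*n;u=proj("top",[q[0]/1e3,q[1]/1e3,.112]);L.append(int(cv2.getRectSubPix(b,(1,1),(float(u[0]),float(u[1])))[0,0].max()))
    print(off,L)
E
```

```text
time: 22.85
tool_pos: [0.4727, 0.2032, 0.198]
orientation: [0.284, -0.043, 0.958, 0.013]
force: [-0.2, 0.3, -3.6]
width: 0.0533
finger_force: 64.0
grasp [445.71646046 200.77585426 239.60161264]
d [ -17.3 -192.    22.5] w [ 9.4  0.1 14.3]
-15 [88, 92, 100, 126, 228, 167, 104, 90, 93, 110, 177, 245, 246, 244, 243, 243, 243, 242, 242, 242, 243, 243, 243, 243, 243, 243, 242, 242, 242, 241, 241, 241, 242, 242, 242, 243, 243, 243, 242, 243, 243, 243, 242, 242, 242, 241, 241, 241, 241, 241, 242, 241, 242, 245, 249, 237, 154, 73, 60, 65, 63, 54, 42, 50, 65, 75, 64, 53, 50, 49, 50]
0 [93, 97, 105, 142, 202, 164, 101, 93, 107, 146, 205, 255, 252, 250, 248, 248, 248, 248, 248, 248, 248, 248, 248, 248, 248, 248, 248, 248, 248, 248, 248, 248, 248, 248, 248, 248, 248, 248, 248, 248, 248, 248, 248, 248, 248, 248, 248, 248, 248, 248, 248, 248, 248, 249, 253, 255, 216, 93, 54, 46, 50, 51, 56, 62, 71, 94, 92, 85, 81, 83, 85]
15 [95, 95, 92, 109, 160, 162, 101, 92, 90, 107, 158, 240, 241, 238, 236, 237, 238, 239, 240, 241, 241, 240, 239, 238, 238, 237, 237, 238, 239, 240, 241, 242, 242, 243, 242, 242, 242, 243, 242, 242, 242, 243, 243, 243, 243, 243, 242, 242, 241, 241, 242, 242, 243, 245, 248, 218, 117, 71, 63, 69, 68, 67, 74, 84, 88, 83, 73, 62, 51, 45, 57]
```

```bash
python3 -m crank '[{"dx":-2,"dy":-24,"dz":3,"wx":1,"wy":0,"wz":2},{"dx":-4,"dy":-49,"dz":6,"wx":2.4,"wy":0,"wz":4},{"dx":-7,"dy":-75,"dz":9,"wx":4,"wy":0,"wz":6},{"dx":-9,"dy":-100,"dz":12,"wx":5,"wy":0,"wz":8},{"dx":-12,"dy":-126,"dz":15,"wx":6,"wy":0,"wz":9},{"dx":-14,"dy":-150,"dz":18,"wx":7,"wy":0,"wz":11},{"dx":-16,"dy":-172,"dz":20,"wx":8,"wy":0,"wz":13},{"dx":-17.3,"dy":-192,"dz":22.5,"wx":9.4,"wy":0.1,"wz":14.3}]'
python3 - <<'E'
from h import *
b=cv2.imread("pics/t2.png")
for yd in(19,20):
  a=np.radians(yd);e=np.array([np.cos(a),np.sin(a)]);n=np.array([-e[1],e[0]]);c0=np.array([608,326.])
  for off in(-15,0,15):
    L=[]
    for s in range(-64,-30,2):
        q=c0+s*e+off*n;u=proj("top",[q[0]/1e3,q[1]/1e3,.062]);L.append(cv2.getRectSubPix(b,(1,1),(float(u[0]),float(u[1])))[0,0].tolist()[1:])
    print(yd,off,[tuple(x) for x in L])
  s=-20
  for s in(-30,0):
    L=[]
    for o in range(-40,42,2):
      q=c0+s*e+o*n;u=proj("top",[q[0]/1e3,q[1]/1e3,.062]);L.append(int(cv2.getRectSubPix(b,(1,1),(float(u[0]),float(u[1])))[0,0].tolist()[0]))
    print("width s",s,L)
p,R=T();print("grasp",p-R.apply([0,0,G]));rel([595,-21.6,42.98-6+112+25],tool(-20.1,57,True))
E
```

```text
time: 23.85
tool_pos: [0.5165, 0.0133, 0.1878]
orientation: [0.282, 0.101, 0.954, -0.031]
force: [-0.3, 0.3, -3.4]
width: 0.0533
finger_force: 64.0
19 -15 [(248, 240), (249, 241), (251, 244), (253, 245), (229, 223), (140, 150), (77, 104), (71, 103), (75, 103), (82, 112), (109, 148), (177, 233), (190, 246), (190, 244), (189, 242), (191, 242), (191, 242)]
19 0 [(248, 241), (249, 242), (251, 244), (255, 246), (210, 206), (134, 146), (73, 101), (72, 101), (91, 111), (135, 139), (199, 190), (245, 237), (253, 246), (250, 243), (249, 241), (249, 241), (249, 241)]
19 15 [(248, 241), (249, 242), (251, 244), (254, 246), (200, 199), (123, 136), (68, 98), (71, 101), (72, 100), (73, 101), (94, 130), (156, 210), (187, 246), (187, 242), (183, 239), (183, 239), (185, 241)]
width s -30 [248, 249, 251, 254, 238, 161, 55, 38, 78, 103, 103, 104, 105, 106, 107, 100, 109, 157, 243, 241, 239, 239, 241, 247, 221, 157, 104, 101, 102, 101, 99, 101, 101, 112, 171, 231, 251, 245, 245, 245, 245]
width s 0 [246, 247, 249, 254, 231, 160, 58, 47, 78, 110, 108, 106, 105, 105, 102, 97, 103, 139, 225, 243, 240, 239, 2
[... 525 characters left out ...]
, (249, 241), (251, 243), (254, 246), (209, 205), (135, 146), (72, 100), (71, 101), (72, 101), (74, 103), (85, 118), (151, 206), (185, 245), (186, 242), (184, 240), (183, 239), (184, 241)]
width s -30 [248, 248, 250, 253, 250, 194, 76, 37, 66, 103, 103, 103, 104, 106, 107, 102, 104, 132, 223, 242, 239, 239, 241, 245, 235, 173, 116, 100, 102, 101, 99, 99, 101, 103, 155, 217, 252, 246, 244, 244, 244]
width s 0 [247, 247, 249, 254, 234, 159, 54, 43, 78, 110, 108, 106, 105, 105, 102, 97, 103, 139, 226, 243, 240, 239, 242, 246, 229, 153, 107, 100, 105, 103, 104, 102, 99, 101, 165, 234, 253, 247, 246, 246, 245]
grasp [490.08096423  19.01840348 229.5498742 ]
d [-62.9 -21.4 106.9] w [ 4.3 -0.1  6.8]
```

Run:
```python
from h import *
w=rel([592.5,-20.7,165],tool(-20.1,57,True))
```

```text
d [-55.8 -21.  113. ] w [ 4.3 -0.1  6.8]
```

```bash
python3 -m crank '[{"dx":-8,"dy":-3,"dz":16,"wx":0.5,"wy":0,"wz":1},{"dx":-16,"dy":-6,"dz":33,"wx":1,"wy":0,"wz":2},{"dx":-25,"dy":-9,"dz":50,"wx":2,"wy":0,"wz":3},{"dx":-34,"dy":-12,"dz":68,"wx":3,"wy":0,"wz":4},{"dx":-42,"dy":-15,"dz":85,"wx":3.5,"wy":0,"wz":5},{"dx":-50,"dy":-18,"dz":101,"wx":4,"wy":0,"wz":6},{"dx":-55.8,"dy":-21,"dz":113,"wx":4.3,"wy":-0.1,"wz":6.8},{"dx":-55.8,"dy":-21,"dz":113,"wx":4.3,"wy":-0.1,"wz":6.8}]'
python3 - <<'E'
from h import *
p,R=T();print("grasp",p-R.apply([0,0,G]));rel([592.5,-20.7,165],tool(-20.1,57,True));rel([592.5,-20.7,151],tool(-20.1,57,True))
b=env.grab_frame("top");a=env.grab_frame("side");cv2.imwrite("pics/t5.png",b);cv2.imwrite("pics/s5.png",a)
# held carton vs column in the side view: orange blobs, per-row extents
h=cv2.cvtColor(a,cv2.COLOR_BGR2HSV);m=cv2.inRange(h,(6,60,60),(26,255,255))
for r in range(124,212,3):
    c=np.where(m[r,270:350])[0]+270
    print(r,(c[0],c[-1],len(c)) if len(c) else None,end="; ")
E
```

```text
time: 24.85
tool_pos: [0.6178, -0.0292, 0.1227]
orientation: [0.279, 0.167, 0.944, -0.049]
force: [-0.7, 0.0, -3.0]
width: 0.0532
finger_force: 64.0
grasp [592.44853849 -19.92965064 164.38507869]
d [-0.6 -0.7 -0.3] w [ 0. -0.  0.]
d [ 7.  -0.7 11.4] w [ 0. -0.  0.]
124 (np.int64(270), np.int64(349), 51); 127 (np.int64(271), np.int64(349), 54); 130 (np.int64(271), np.int64(349), 61); 133 (np.int64(272), np.int64(349), 62); 136 (np.int64(270), np.int64(349), 61); 139 (np.int64(276), np.int64(349), 63); 142 (np.int64(270), np.int64(349), 69); 145 (np.int64(270), np.int64(349), 69); 148 (np.int64(270), np.int64(349), 73); 151 (np.int64(273), np.int64(349), 75); 154 (np.int64(270), np.int64(349), 78); 157 (np.int64(270), np.int64(349), 77); 160 (np.int64(270), np.int64(349), 79); 163 (np.int64(270), np.int64(349), 80); 166 (np.int64(270), np.int64(349), 80); 169 (np.int64(270), np.int64(349), 80); 172 (np.int64(270), np.int64(349), 80); 175 (np.int64(270), np.int64(349), 80); 178 (np.int64(270), np.int64(349), 80); 181 (np.int64(270), np.int64(349), 80); 184 (np.int64(270), np.int64(349), 77); 187 (np.int64(270), np.int64(349), 77); 190 (np.int64(270), np.int64(349), 76); 193 (np.int64(270), np.int64(349), 76); 196 (np.int64(270), np.int64(349), 76); 199 (np.int64(270), np.int64(349), 77); 202 (np.int64(270), np.int64(349), 76); 205 (np.int64(270), np.int64(349), 75); 208 (np.int64(270), np.int64(349), 73); 211 (np.int64(270), np.int64(333), 51);
```

Run:
```python
from h import *
b=cv2.imread("pics/t5.png");a=np.radians(-20.1);e=np.array([np.cos(a),np.sin(a)]);n=np.array([-e[1],e[0]]);c0=np.array([595,-21.6])
def px(q):
    u=proj("top",[q[0]/1e3,q[1]/1e3,.1834]);return cv2.getRectSubPix(b,(1,1),(float(u[0]),float(u[1])))[0,0].tolist()[1:]
for off in(-20,-10,0,10,20):print("along off",off,[(s,*px(c0+s*e+off*n)) for s in range(36,58,2)])
for s in(0,20,35):print("across s",s,[(o,*px(c0+s*e+o*n)) for o in list(range(-36,-18,2))+list(range(18,37,2))])
```

```text
along off -20 [(36, 185, 240), (38, 186, 241), (40, 188, 243), (42, 191, 248), (44, 172, 227), (46, 88, 121), (48, 36, 49), (50, 30, 41), (52, 32, 44), (54, 30, 43), (56, 32, 44)]
along off -10 [(36, 187, 241), (38, 188, 242), (40, 191, 244), (42, 192, 249), (44, 159, 214), (46, 89, 125), (48, 32, 45), (50, 29, 42), (52, 32, 43), (54, 31, 40), (56, 30, 39)]
along off 0 [(36, 248, 240), (38, 248, 240), (40, 249, 240), (42, 251, 243), (44, 254, 246), (46, 191, 192), (48, 114, 129), (50, 72, 98), (52, 84, 97), (54, 92, 106), (56, 97, 108)]
along off 10 [(36, 200, 241), (38, 202, 240), (40, 207, 241), (42, 209, 244), (44, 211, 243), (46, 115, 138), (48, 81, 92), (50, 79, 89), (52, 96, 107), (54, 104, 112), (56, 107, 115)]
along off 20 [(36, 191, 242), (38, 191, 242), (40, 193, 244), (42, 194, 248), (44, 164, 213), (46, 73, 101), (48, 26, 35), (50, 38, 42), (52, 57, 61), (54, 66, 67), (56, 64, 54)]
across s 0 [(-36, 53, 53), (-34, 50, 50), (-32, 90, 93), (-30, 140, 143), (-28, 133, 137), (-26, 94, 110), (-24, 194, 240), (-22, 199, 250), (-20, 193, 247), (18, 188, 242), (20, 188, 242), (22, 190, 243), (24, 191, 244), (26, 181, 236), (28, 124, 170), (30, 119, 128), (32, 147, 150), (34, 121, 124), (36, 78, 79)]
across s 20 [(-36, 25, 33), (-34, 32, 43), (-32, 38, 53), (-30, 44, 60), (-28, 60, 84), (-26, 88, 123), (-24, 157, 209), (-22, 189, 246), (-20, 187, 242), (18, 190, 242), (20, 189, 242), (22, 192, 243), (24, 187, 241), (26, 186, 244), (28, 131, 177), (30, 68, 93), (32, 44, 62), (34, 47, 66), (36, 44, 63)]
across s 35 [(-36, 31, 42), (-34, 33, 46), (-32, 32, 44), (-30, 24, 31), (-28, 21, 26), (-26, 65, 82), (-24, 186, 230), (-22, 194, 247), (-20, 186, 240), (18, 188, 241), (20, 191, 242), (22, 197, 243), (24, 198, 246), (26, 200, 252), (28, 136, 181), (30, 73, 101), (32, 46, 65), (34, 49, 67), (36, 54, 76)]
```

The held carton matches the column axis in the top view: rear edge at s=45.5 mm (ideal 46), lateral offset about +1.5 mm, parallel. I correct that and lower.

```bash
python3 -m crank '[{"dx":1,"dy":-0.7,"dz":2,"wx":0,"wy":0,"wz":0},{"dx":2,"dy":-1.3,"dz":4,"wx":0,"wy":0,"wz":0},{"dx":3.5,"dy":-1.3,"dz":6,"wx":0,"wy":0,"wz":0},{"dx":5,"dy":-1.3,"dz":8,"wx":0,"wy":0,"wz":0},{"dx":6,"dy":-1.3,"dz":10,"wx":0,"wy":0,"wz":0},{"dx":7,"dy":-1.3,"dz":11.4,"wx":0,"wy":0,"wz":0},{"dx":7,"dy":-1.3,"dz":11.4,"wx":0,"wy":0,"wz":0},{"dx":7,"dy":-1.3,"dz":11.4,"wx":0,"wy":0,"wz":0}]'
python3 -m crank '[{"dx":0.3,"dy":0,"dz":0.4,"wx":0,"wy":0,"wz":0},{"dx":0.5,"dy":0,"dz":0.8,"wx":0,"wy":0,"wz":0},{"dx":0.5,"dy":0,"dz":0.8,"wx":0,"wy":0,"wz":0},{"dx":0.5,"dy":0,"dz":0.8,"wx":0,"wy":0,"wz":0},{"dx":0.5,"dy":0,"dz":0.8,"wx":0,"wy":0,"wz":0},{"dx":0.5,"dy":0,"dz":0.8,"wx":0,"wy":0,"wz":0},{"dx":0.5,"dy":0,"dz":0.8,"wx":0,"wy":0,"wz":0},{"dx":0.5,"dy":0,"dz":0.8,"wx":0,"wy":0,"wz":0}]'
python3 -c "
from h import *
p,R=T();print(p-R.apply([0,0,G]))"
```

```text
time: 25.95
tool_pos: [0.6178, -0.0303, 0.1105]
orientation: [0.28, 0.167, 0.944, -0.049]
force: [1.1, -0.9, -2.6]
width: 0.0538
finger_force: 64.0
time: 26.95
tool_pos: [0.6177, -0.0303, 0.1095]
orientation: [0.28, 0.167, 0.944, -0.049]
force: [0.8, -0.1, -2.6]
width: 0.0533
finger_force: 64.0
[592.26928397 -20.99724715 151.16624683]
```

```bash
for i in 1; do python3 -m crank '[{"dx":0.3,"dy":0,"dz":0.4,"wx":0,"wy":0,"wz":0},{"dx":0.5,"dy":0,"dz":0.8,"wx":0,"wy":0,"wz":0},{"dx":0.8,"dy":0,"dz":1.3,"wx":0,"wy":0,"wz":0},{"dx":0.8,"dy":0,"dz":1.3,"wx":0,"wy":0,"wz":0},{"dx":0.8,"dy":0,"dz":1.3,"wx":0,"wy":0,"wz":0},{"dx":0.8,"dy":0,"dz":1.3,"wx":0,"wy":0,"wz":0},{"dx":0.8,"dy":0,"dz":1.3,"wx":0,"wy":0,"wz":0},{"dx":0.8,"dy":0,"dz":1.3,"wx":0,"wy":0,"wz":0}]'; done
python3 -m crank '[{"dx":0.3,"dy":0,"dz":0.4,"wx":0,"wy":0,"wz":0},{"dx":0.5,"dy":0,"dz":0.8,"wx":0,"wy":0,"wz":0},{"dx":0.5,"dy":0,"dz":0.8,"wx":0,"wy":0,"wz":0},{"dx":0.5,"dy":0,"dz":0.8,"wx":0,"wy":0,"wz":0},{"dx":0.5,"dy":0,"dz":0.8,"wx":0,"wy":0,"wz":0},{"dx":0.5,"dy":0,"dz":0.8,"wx":0,"wy":0,"wz":0},{"dx":0.5,"dy":0,"dz":0.8,"wx":0,"wy":0,"wz":0},{"dx":0.5,"dy":0,"dz":0.8,"wx":0,"wy":0,"wz":0}]'
python3 -c "
from h import *
p,R=T();print(p-R.apply([0,0,G]))"
```

```text
time: 27.95
tool_pos: [0.6178, -0.0302, 0.108]
orientation: [0.28, 0.167, 0.944, -0.049]
force: [-0.2, 0.4, -2.9]
width: 0.0534
finger_force: 64.0
time: 28.95
tool_pos: [0.6181, -0.0302, 0.1074]
orientation: [0.281, 0.167, 0.944, -0.049]
force: [-0.2, 0.8, 1.8]
width: 0.0533
finger_force: 64.4
[592.62595618 -20.9842103  149.05911312]
```

Contact is at the expected height (149.1 mm). I release and back out along the tool axis.

```bash
python3 -m crank '[{"dx":0,"dy":0,"dz":0,"wx":0,"wy":0,"wz":0},{"dx":0,"dy":0,"dz":0,"wx":0,"wy":0,"wz":0},{"dx":0,"dy":0,"dz":0,"wx":0,"wy":0,"wz":0},{"dx":0,"dy":0,"dz":0,"wx":0,"wy":0,"wz":0},{"dx":0,"dy":0,"dz":0,"wx":0,"wy":0,"wz":0},{"dx":0,"dy":0,"dz":0,"wx":0,"wy":0,"wz":0},{"dx":0,"dy":0,"dz":0,"wx":0,"wy":0,"wz":0},{"dx":0,"dy":0,"dz":0,"wx":0,"wy":0,"wz":0}]' 0
python3 -m crank '[{"dx":0,"dy":0,"dz":-10,"wx":0,"wy":0,"wz":0},{"dx":0,"dy":0,"dz":-25,"wx":0,"wy":0,"wz":0},{"dx":0,"dy":0,"dz":-45,"wx":0,"wy":0,"wz":0},{"dx":0,"dy":0,"dz":-70,"wx":0,"wy":0,"wz":0},{"dx":0,"dy":0,"dz":-110,"wx":0,"wy":0,"wz":0},{"dx":0,"dy":0,"dz":-150,"wx":0,"wy":0,"wz":0},{"dx":0,"dy":0,"dz":-190,"wx":0,"wy":0,"wz":0},{"dx":0,"dy":0,"dz":-220,"wx":0,"wy":0,"wz":0}]'
python3 -m crank '[{"dx":0,"dy":-20,"dz":-10,"wx":0,"wy":0,"wz":0},{"dx":0,"dy":-50,"dz":-20,"wx":0,"wy":0,"wz":0},{"dx":0,"dy":-90,"dz":-30,"wx":0,"wy":0,"wz":0},{"dx":0,"dy":-130,"dz":-40,"wx":0,"wy":0,"wz":0},{"dx":0,"dy":-170,"dz":-40,"wx":0,"wy":0,"wz":0},{"dx":0,"dy":-200,"dz":-40,"wx":0,"wy":0,"wz":0},{"dx":0,"dy":-200,"dz":-40,"wx":0,"wy":0,"wz":0},{"dx":0,"dy":-200,"dz":-40,"wx":0,"wy":0,"wz":0}]'
python3 - <<'E'
from h import *
b=env.grab_frame("top");a=env.grab_frame("side");cv2.imwrite("pics/t6.png",b);cv2.imwrite("pics/s6.png",a)
an=np.radians(-20.1);e=np.array([np.cos(an),np.sin(an)]);n=np.array([-e[1],e[0]]);c0=np.array([595,-21.6])
h=cv2.cvtColor(b,cv2.COLOR_BGR2HSV)
m=cv2.inRange(h,(8,70,150),(26,255,255))|cv2.inRange(h,(0,0,215),(180,60,255));c=blob(m,(345,150,400,225));print("top carton",rect("top",c,.168))
def px(q,z):
    u=proj("top",[q[0]/1e3,q[1]/1e3,z]);return cv2.getRectSubPix(b,(1,1),(float(u[0]),float(u[1])))[0,0].tolist()[2]
for off in(-18,18):print([(s,px(c0+s*e+off*n,.168)) for s in list(range(-54,-38,2))+list(range(38,54,2))])
for s in(-30,30):print([(o,px(c0+s*e+o*n,.168)) for o in list(range(-34,-20,2))+list(range(20,35,2))])
c=blob(cv2.inRange(h,(5,40,140),(28,230,255))|cv2.inRange(h,(0,0,190),(180,60,255)),(405,230,460,280));print("tape",rect("top",c,.048))
d=cv2.absdiff(b,cv2.imread("pics/t0.png") if False else cv2.imread("pics/top0.png")).max(2);print("jar area diff",(d[130:165,375:400]>50).sum(),"tape diff",(d[232:275,410:455]>50).sum())
d=cv2.absdiff(a,cv2.imread("pics/s2.png")).max(2);print("lid region diff side",(d[100:260,235:310]>50).sum())
E
```

```text
time: 29.95
tool_pos: [0.6178, -0.0303, 0.107]
orientation: [0.28, 0.167, 0.944, -0.049]
force: [-0.7, -0.2, -0.3]
width: 0.0852
finger_force: 0.0
time: 30.95
tool_pos: [0.5041, 0.0111, 0.2945]
orientation: [0.282, 0.167, 0.944, -0.048]
force: [0.0, -0.5, -1.0]
width: 0.0853
finger_force: 0.0
time: 31.95
tool_pos: [0.4157, -0.1693, 0.3254]
orientation: [0.281, 0.167, 0.944, -0.049]
force: [-0.6, 0.1, 0.0]
width: 0.0854
finger_force: 0.0
top carton [594.3 -18.5  96.6  57.4 -19.9]
[(-54, 98), (-52, 95), (-50, 92), (-48, 102), (-46, 161), (-44, 246), (-42, 243), (-40, 241), (38, 238), (40, 239), (42, 245), (44, 232), (46, 148), (48, 46), (50, 14), (52, 24)]
[(-54, 94), (-52, 93), (-50, 92), (-48, 104), (-46, 157), (-44, 234), (-42, 241), (-40, 236), (38, 242), (40, 244), (42, 247), (44, 232), (46, 122), (48, 69), (50, 51), (52, 45)]
[(-34, 58), (-32, 56), (-30, 47), (-28, 73), (-26, 209), (-24, 249), (-22, 243), (20, 242), (22, 244), (24, 249), (26, 211), (28, 130), (30, 94), (32, 106), (34, 52)]
[(-34, 38), (-32, 38), (-30, 34), (-28, 54), (-26, 171), (-24, 233), (-22, 241), (20, 242), (22, 244), (24, 248), (26, 217), (28, 128), (30, 74), (32, 79), (34, 83)]
tape [ 438.7 -169.7   93.8   91.4   -5.3]
jar area diff 5 tape diff 95
lid region diff side 320
```

The carton is centred on the column within about 1 mm and parallel, and the tape and jar have not moved. I hand in.

```bash
python3 -c "
from cell import env
print(env.finish_job())"
```

```text
the job is handed in; nothing more can be done
None
```

The lid is propped on the stay and released, the carton is stacked on the column (within about 1 mm and parallel in the last top view), the jar and tape have not moved, and the job was handed in at about 32 s; no verdict came back.

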